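# Open the bearing housing and lay the rotor in its saddles

## Robot

A 6-joint arm with a two-finger parallel gripper is mounted at the origin on a cart in front of the work surface, level with it; the furniture and walls round the work are solid. World frame = base frame: x ahead of the robot, y to its left, z up, the work surface at z = 0. Lengths are in m, angles in rad, forces in N, time in s.
With the tool pointing down it reaches from about 0.375 to 0.9 m from the base axis. Payload 3.1 kg.
Tool frame: the origin (TCP) lies between the finger pads; the fingertips stand 11 mm ahead of it and the grasp point (between the pads) lies 8 mm behind it (bot.finger_overhang is the distance from the TCP to the fingertips, in m); z points along the fingers, y is the line along which they close (so a half turn about z gives the same grasp; the last joint's range is limited). The gripper opens to 85 mm and grips with 20 to 120 N. Pads are 22 mm wide; open, the fingers measure 114 mm over their backs; the gripper's body (76 mm by 85 mm) begins 54 mm behind the grasp point. The pads swing forward as they close: fully open they stand 13 mm farther back than shut.
Start: joints at [-1.29, 0.527, 1.433, -0, 1.181, -0.178], TCP at [0.277, -0.56, 0.242] pointing down, gripper open.
Joint ranges: [-3.08, 3.08], [-0.75, 2.2], [0.22, 2.44], [-1.43, 4.57], [0, 2.65], [-2.85, 2.85]. Speed limits (rad/s): [2.79, 2.79, 3.14, 3.14, 3.14, 3.14].

## Interface

Orientations are given as a rotation vector (axis times angle).
In Python, from cell import readout, vision, workorder, bot gives the robot as it stands. The module is installed in compiled form; this text tells all that it offers.
- The arm moves only by the shell command python3 -m handwheel 'ROWS' [FORCE]. ROWS is JSON, a list of rows, each a list of 5 numbers: the finger opening in mm, from 0 to 85.4, then the shift along the tool's x, y, z scaled (see below), then the turn about the tool's z scaled (see below). In form: [[hand, x, y, z, roll], ...]. A call has 1 to 12 rows; each row shifts and turns the commanded pose from where the row before left it, along the tool's axes as they then stand; what a row does not reach is not made up. The controller multiplies each number of a shift by 30 mm and each number of a turn by 5 degrees. A row lasts 1/10 s, in which the tool goes at most 50 mm and 8.59 degrees, less where a joint would pass 70% of its speed; a pose out of reach is approached as far as the arm can. A call with a number of a shift or a turn outside -1 to 1 is refused whole. A call with a gripper value outside its range is refused whole. The fingers move at their own pace and stop on an object; FORCE is the grip in N (left out, the last holds). Time passes only in rows, so rows that do not move let the fingers close. It gives the time, the measured TCP pose, the force, the opening and the grip force at its end, in the units of the state.
- readout.observe(): the state, without advancing time (a new reading comes with each control period).
- vision.get_image(name): name is "scene" or "top" or "wrist"; returns the picture (384x512x3 uint8, blue, green, red); there is no depth.
- vision.calibration(name): a dict with "fx", "fy", "cx", "cy" (pixels), "distortion" ([k1, k2, p1, p2, k3] as OpenCV has them; the pictures are not rectified), "position" and "attitude" of the camera in the world; the wrist camera has in their place "hand_eye" (4x4, takes a point from camera to tool coordinates, whose origin is the TCP and whose axes are the flange's). Camera axes: x right, y up, looking along -z (the intrinsics and any distortion apply to the point x, -y, -z); pixel columns grow to the right and rows downward; lengths in m; the calibration is good to about 2 mm. A picture is of the moment at which its call begins: read the wrist's pose just before it. calibration takes no time and is no camera call.
- workorder.finish_job(): hands the job in; it is judged then, once.
The state is a dict: "t": time; "q": joint angles; "qvel": joint speeds; "joint_efforts": joint torques, N m; "tool_pos": TCP position; "tool_rot": TCP orientation; "ft_force": force on the tool from outside, world axes, zero at the start; "wrist_torque": the same for the moment, N m; "gripper_width": finger opening in m; "finger_force": force on a finger pad.
Only numpy, scipy, OpenCV 4.12 (cv2) and the standard library are available. Lean on these libraries where they do the work, as an engineer would, in place of code of your own. Each camera call takes 0.05 s, during which the arm holds its last target. There are 200 camera calls.

## Task

Lift the cover straight up off the bearing housing by its handle and set it down, upright, in the middle of the black rubber mat. Then take the steel rotor from the wooden rack and lay it in the housing's two open half-round saddles: let each piece come to rest where it belongs before you let go of it, do not drop either, and leave the tools lying around where they are.

Things in the scene. Friction and masses are not known exactly. Their poses are not given: they have to be found in the camera images.
- housing: grey cast bearing housing, fixed, hidden under the cover at first; base plate 130 x 112 x 8 mm (x by y). Origin: centre of its underside on the worktop; z up, x along the shaft axis. Two end walls, 16 mm thick, inner faces at x = +-34 mm, 88 mm wide along y, tops at z = 54 mm, each with a saddle in its top. Open between them; side walls at y = +-40 to +-44 mm are only 22 mm high
- seat (a point): point in the housing at x = 0, y = 0, z = 51.8 mm: where the rotor's centre lies when both journals rest at the bottom of the saddles. These are half-round brass grooves of 10 mm radius in the tops of the end walls, open upward, axis along the housing's x at y = 0, z = 54 mm. The point's axes are the housing's
- cover: loose aluminium cover, about 300 g, an upside-down tray 112 (x) x 100 (y) x 53 mm, 90 mm high with its handle. Origin: middle of its footprint, level with the lower edges of its long walls, on which it stands on a flat surface; z up. It starts on the housing, aligned with it, origin 26 mm above the housing's; its walls and lugs hang up to 28 mm over the end walls, 2 mm play: lift 30 mm before moving sideways
- handle (a point): middle of the dark bar handle on the cover, 84 mm above the cover's origin; the bar runs along the cover's x, 54 mm free between its posts, 12 mm wide and 12 mm high, with 25 mm of free space beneath it. Pinch it across y from above
- rotor: loose steel rotor, about 350 g: a drum 32 mm in diameter, 60 mm long, with dark lengthwise slots, and at each end a stub journal 16 mm in diameter, 18 mm long; 96 mm in all. Origin at its centre, x along its axis; both ends are alike. It starts lying level in the rack. Pinch the drum across its diameter from above. The drum has 4 mm play at each end between the housing's end walls
- rack: light wooden rack, fixed, base 110 x 70 x 14 mm, origin at the centre of its underside on the worktop, z up, x along the rotor lying in it; two V-notched uprights 14 mm thick at x = +-42 mm, 51 mm wide along y, 62 mm high, hold the rotor by its journals, axis 58 mm above the worktop; the drum hangs free between them, 28 mm above the base
- mat: black rubber mat, fixed, 150 (x) x 130 (y) x 6 mm, origin at the centre of its underside on the worktop, z up; its top is 6 mm above the worktop
- spanner: small steel combination spanner lying flat, 20x135x8 mm, loose, a bystander; origin at the centre of its underside
- bar: plain thin chrome bar (not the rotor) lying flat, 14x136x12 mm, loose, a bystander; origin at the centre of its underside
- pliers: long-nose pliers with blue handles lying flat, 56x175x12 mm, loose, a bystander; origin at the centre of its underside
- hammer: wooden-handled hammer lying flat, 105x242x28 mm, loose, a bystander; origin at the centre of its underside
- tape_measure: yellow pocket tape measure, 36x81x66 mm, loose, a bystander; origin at the centre of its underside
- wood_block: small bare wooden block, 45x90x28 mm, loose, a bystander; origin at the centre of its underside
- spark_plug: old spark plug lying down, 23x62x20 mm, loose, a bystander; origin at the centre of its underside

How it is judged:
On the way, in this order (a step that is already met when the one before it is completed fails the run):
1. the cover stands upright on the mat, let go (horizontal distance between cover and mat below 0.035 m and z of cover in the frame of mat between 0.003 and 0.01 m and angle between cover's own z axis and vertical below 0.06 rad and contact force between the fingers and cover below 0.05 N and linear speed of cover below 0.02 m/s), for 0.2 s.
2. the rotor is carried clear above its rack or away from it (distance between rotor and rack above 0.12 m), for 0.1 s.
At the end, for the whole second after the job is handed in: Cover upright on the mat (within 35 mm of its centre, within 4 mm of its top, tilt under 0.06 rad); rotor in both saddles (within 3 mm in height and across, 7 mm in plan, axis within 0.05 rad); both let go and at rest (all of step 1 and horizontal distance between rotor and seat below 0.007 m and z of rotor in the frame of seat between -0.003 and 0.003 m and y of rotor in the frame of seat between -0.003 and 0.003 m and angle between the x axis of rotor and the x axis of housing, either way round below 0.05 rad and contact force between the fingers and rotor below 0.05 N and linear speed of rotor below 0.02 m/s); the robot touches nothing.
It fails at once if the cover is tipped by more than 0.6 rad (angle between cover's own z axis and vertical above 0.6 rad).
It fails at once if the cover is dropped onto the mat (let go more than 8 mm above it) (horizontal distance between cover and mat below 0.1 m and z of cover in the frame of mat above 0.014 m and contact force between the fingers and cover below 0.05 N).
It fails at once if the rotor is dropped into the housing (let go more than 6 mm above its seat) (horizontal distance between rotor and seat below 0.06 m and z of rotor in the frame of seat above 0.006 m and contact force between the fingers and rotor below 0.05 N).
It fails at once if the rotor falls on the worktop (height (world z) of rotor below 0.03 m).
It fails at once if a bystander is shifted by more than 30 mm (distance of any of spanner, bar, pliers, hammer, tape_measure, wood_block, spark_plug from where it was at the start of the episode above 0.03 m).
It also fails if it takes over 72 s, if anything falls off the work surface, if the arm or the gripper's body presses on something with over 40 N, if the wrist force passes 120 N, or if a joint passes its speed limit or range.

## Working session

There is one attempt and no reset: what is moved stays moved. The work goes in short steps, Python scripts to look and compute and a shell command to move; the robot and the scene stay as the last step left them, time stands still between calls to the robot, and variables do not carry over. Pictures are saved under pics/ and viewed, at most 10 in all, crops included, and the job is handed in when it is done.

```bash
mkdir -p pics; cat > h.py <<'E'
import numpy as np, cv2
from scipy.spatial.transform import Rotation as R
from cell import readout, vision, workorder, bot
def cam(name):
    c=vision.calibration(name); K=np.array([[c['fx'],0,c['cx']],[0,c['fy'],c['cy']],[0,0,1.]]); D=np.array(c['distortion'],float)
    if name=='wrist':
        s=readout.observe(); T=np.eye(4); T[:3,:3]=R.from_rotvec(s['tool_rot']).as_matrix(); T[:3,3]=s['tool_pos']
        T=T@np.array(c['hand_eye'])
    else:
        T=np.eye(4); a=np.array(c['attitude'],float); T[:3,:3]=a if a.shape==(3,3) else R.from_rotvec(a).as_matrix(); T[:3,3]=c['position']
    return K,D,T
def px2w(C,uv,z):
    K,D,T=C; p=cv2.undistortPoints(np.array(uv,float).reshape(-1,1,2),K,D).reshape(-1,2)
    d=np.c_[p[:,0],-p[:,1],-np.ones(len(p))]@T[:3,:3].T
    return T[:3,3]+d*((z-T[2,3])/d[:,2])[:,None]
def w2px(C,P):
    K,D,T=C; q=(np.atleast_2d(P)-T[:3,3])@T[:3,:3]; q=q*[1,-1,-1]
    return cv2.projectPoints(q,np.zeros(3),np.zeros(3),K,D)[0].reshape(-1,2)
def snap(name,f):
    C=cam(name); im=vision.get_image(name); cv2.imwrite('pics/'+f,im); return C,im
E
python3 - <<'E'
from h import *
s=readout.observe(); print(s)
print(vision.calibration('top')); print(vision.calibration('wrist'))
C,a=snap('top','top0.png'); C,b=snap('scene','scene0.png')
cv2.imwrite('pics/top0b.png',cv2.resize(a,(800,600),interpolation=cv2.INTER_CUBIC))
E
```

```text
{'t': 0.0, 'q': array([-1.28951628e+00,  5.28490368e-01,  1.43387205e+00, -6.55160681e-06,
        1.18143622e+00, -1.78505928e-01]), 'qvel': array([-0.00020671,  0.00239463, -0.00078573, -0.00016714, -0.00160353,
        0.00043693]), 'joint_efforts': array([-4.43216459e-05, -4.42350948e+01, -1.78026778e+01, -2.44444946e-04,
        8.41032481e-03,  1.74657877e-06]), 'tool_pos': array([ 0.2771752 , -0.55941009,  0.24132837]), 'tool_rot': array([-3.05679411e+00, -7.15387039e-01,  1.87358338e-04]), 'ft_force': array([ 0.41326798,  0.71022976, -0.85403896]), 'wrist_torque': array([ 0.00302004, -0.04278443, -0.05665526]), 'finger_force': 0.0, 'gripper_width': 0.08549088787874921}
{'fx': 492.63177999645666, 'fy': 492.63177999645666, 'cx': 260.781312042312, 'cy': 192.3028106766214, 'distortion': array([-0.11049803,  0.        ,  0.        ,  0.        ,  0.        ]), 'position': array([0.39914967, 0.100426  , 1.4413511 ]), 'attitude': array([ 0.06720456, -0.09229565, -1.53843587])}
{'fx': 316.41540526386785, 'fy': 316.41540526386785, 'cx': 254.11092827372337, 'cy': 187.12146515414446, 'distortion': array([-0.03765624,  0.        ,  0.        ,  0.        ,  0.        ]), 'hand_eye': array([[-4.54189266e-04,  9.50583568e-01,  3.10468474e-01,
         7.93822893e-02],
       [ 9.99999864e-01,  5.11718490e-04, -1.03849462e-04,
         9.33453985e-04],
       [-2.57590051e-04,  3.10468385e-01, -9.50583671e-01,
        -1.32643631e-01],
       [ 0.00000000e+00,  0.00000000e+00,  0.00000000e+00,
         1.00000000e+00]])}
```

View pics/top0b.png

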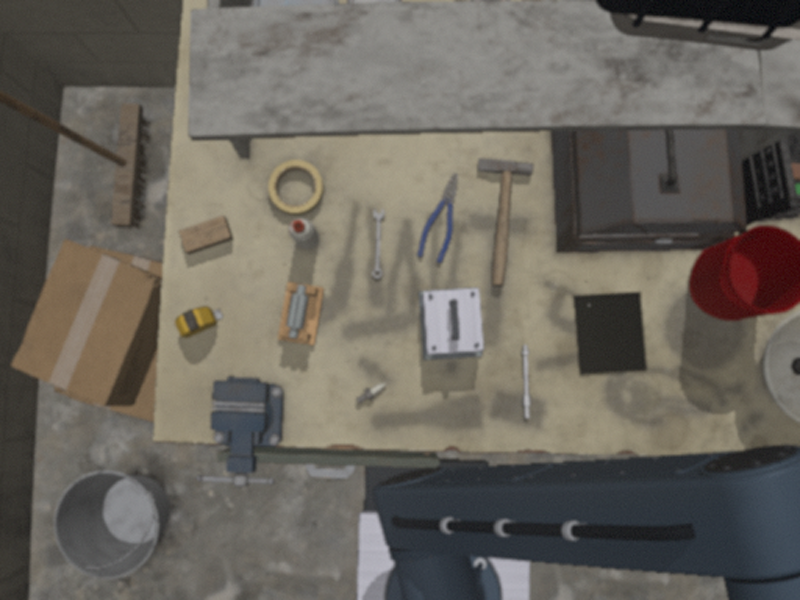

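View pics/scene0.png

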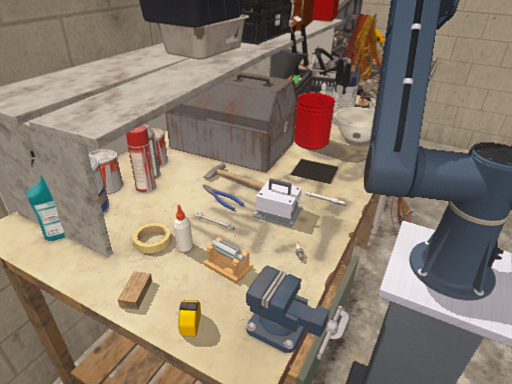

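The top view (800x600) shows the cover on its housing at about (453,320) with its handle running vertically, the rack with the rotor at (298,311), and the black mat at (610,333). The tools lie apart: the bar at (526,382), hammer at (500,220) and spark plug at (371,393).

```bash
python3 - <<'E'
from h import *
C=cam('top'); k=1/1.5625
def f(l,pts,z):
    P=px2w(C,np.array(pts)*k,z); print(l,P[:,:2].round(4).tolist(), 'mean',P.mean(0)[:2].round(4)); return P
P=f('cover top corners',[(424,292),(479,290),(482,352),(427,355)],.079)
P=f('handle ends',[(453,300),(455,341)],.114);d=P[0]-P[1];print(np.degrees(np.arctan2(d[1],d[0])))
P=f('mat',[(574,294),(640,292),(646,370),(580,374)],.006);d=P[0]-P[3];print(np.degrees(np.arctan2(d[1],d[0])))
P=f('rotor ends',[(302,287),(294,333)],.062);d=P[0]-P[1];print(np.degrees(np.arctan2(d[1],d[0])))
s=readout.observe();print(R.from_rotvec(s['tool_rot']).as_matrix().round(3))
E
```

```text
cover top corners [[0.555, 0.0517], [0.5618, -0.0465], [0.4513, -0.0542], [0.4431, 0.0432]] mean [ 0.5028 -0.0015]
handle ends [[0.5386, 0.0022], [0.4676, -0.003]] mean [ 5.031e-01 -4.000e-04]
4.177004721420268
mat [[0.5687, -0.2353], [0.5767, -0.3631], [0.4287, -0.375], [0.4181, -0.2482]] mean [ 0.498  -0.3054]
4.902348725405845
rotor ends [[0.559, 0.2714], [0.4755, 0.2821]] mean [0.5173 0.2767]
-7.344501125298017
[[ 0.896  0.444 -0.001]
 [ 0.444 -0.896  0.002]
 [ 0.    -0.002 -1.   ]]
```

```bash
python3 -m handwheel '[[85,0,0,0,1],[85,0,0,0,1],[85,0,0,0,1],[85,0,0,0,1],[85,0,0,0,0.4],[85,0.4,-0.8,0,0],[85,0.5,-1,0,0],[85,0.5,-1,0,0],[85,0.5,-1,0,0],[85,0.5,-1,0,0],[85,0.5,-1,0,0],[85,0.5,-1,0,0]]'; python3 -m handwheel '[[85,0.5,-1,0,0],[85,0.5,-1,0,0],[85,0.5,-1,0,0],[85,0.5,-1,0,0],[85,0.5,-1,0,0],[85,0.5,-1,0,0],[85,0.5,-1,0,0],[85,0.5,-1,0,0],[85,0.5,-1,0,0],[85,0.5,-1,0,0],[85,0.4,-0.8,0,0],[85,0,0,0,0]]'
cat >> h.py <<'E'
def delta(x,y,yaw=None):
    s=readout.observe(); M=R.from_rotvec(s['tool_rot']).as_matrix(); p=s['tool_pos']
    d=M.T@(np.array([x,y,p[2]])-p); yw=np.degrees(np.arctan2(M[1,0],M[0,0]))
    print('t',s['t'],'pos',p.round(4),'yaw',yw.round(2),'tilt',M[:2,2].round(4),'shift units',(d/.03).round(2),'roll units',None if yaw is None else round((yw-yaw)/5,2))
E
python3 - <<'E'
from h import *
delta(.503,-.0005,4.2)
C,a=snap('wrist','w1.png')
E
```

```text
t: 1.3
tool_pos: [0.3638, -0.3474, 0.242]
tool_rot: [-3.139, -0.118, 0.001]
ft_force: [1.6, 0.1, -0.4]
gripper_width: 0.085
finger_force: 0.0
t: 2.5
tool_pos: [0.5011, -0.0109, 0.242]
tool_rot: [-3.138, -0.125, -0.0]
ft_force: [-0.1, -0.5, 1.1]
gripper_width: 0.0849
finger_force: 0.0
t 2.5 pos [ 0.5011 -0.0109  0.242 ] yaw 4.57 tilt [-0.      0.0009] shift units [ 0.09 -0.34  0.  ] roll units 0.07
```

View pics/w1.png

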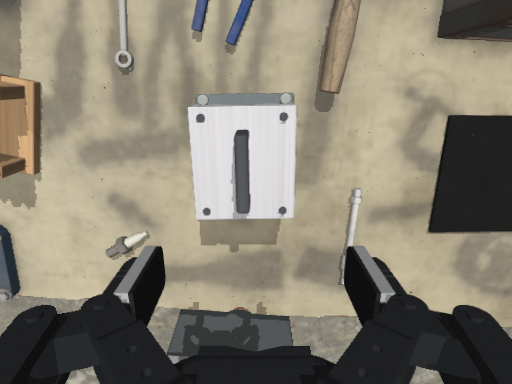

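The wrist view shows the handle bar's top running from about (241,131) to (243,212), and the cover's top plate with corners (190,107), (297,106), (294,218) and (197,219).

```bash
python3 - <<'E'
from h import *
C=cam('wrist')
P=px2w(C,[(241,131),(243,212)],.115); d=P[0]-P[1]; y=np.degrees(np.arctan2(d[1],d[0])); m=P.mean(0); print(P.round(4),m.round(4),y)
Q=px2w(C,[(190,107),(297,106),(294,218),(197,219)],.079); print(Q.round(4),Q.mean(0)); 
d=Q[0]-Q[3]+Q[1]-Q[2]; print(np.degrees(np.arctan2(d[1],d[0])))
d=Q[0]-Q[1]+Q[3]-Q[2]; print(np.degrees(np.arctan2(-d[0],d[1])))
M=px2w(C,[(447,115),(429,231)],.006); print(M)
e=M[0]-M[1]; print(np.degrees(np.arctan2(e[1],e[0])))
delta(m[0],m[1],4.2)
s=readout.observe(); print(w2px(C,[s['tool_pos'],[m[0],m[1],.11]]))
E
```

```text
[[ 0.5428  0.0008  0.115 ]
 [ 0.4716 -0.0057  0.115 ]] [ 0.5072 -0.0024  0.115 ] 5.194886468210631
[[ 0.5558  0.0497  0.079 ]
 [ 0.5642 -0.0474  0.079 ]
 [ 0.4541 -0.0576  0.079 ]
 [ 0.4452  0.0407  0.079 ]] [ 0.50481613 -0.0036573   0.079     ]
4.9678142678519075
5.075053082835139
[[ 0.56513828 -0.23228788  0.006     ]
 [ 0.41795512 -0.24800625  0.006     ]]
6.0957783731262
t 2.55 pos [ 0.5006 -0.0123  0.242 ] yaw 4.53 tilt [-0.0008  0.    ] shift units [ 0.25 -0.31 -0.  ] roll units 0.07
[[252.04244665 259.64757763]
 [242.2429901  171.58946219]]
```

```bash
python3 -m handwheel '[[85,0.15,-0.3,0,-0.1],[70,0,0,0.6,0],[60,0,0,0.8,0],[60,0,0,0.8,0],[60,0,0,0.8,0],[60,0,0,0.7,0],[60,0,0,0.5,0],[60,0,0,0.3,0],[60,0,0,0.17,0],[60,0,0,0,0],[60,0,0,0,0]]'; python3 -c "
from h import *
delta(.505,-.003,5.0)"
```

```text
t: 3.65
tool_pos: [0.5049, -0.0045, 0.1027]
tool_rot: [3.139, 0.132, 0.002]
ft_force: [0.3, -0.6, 0.2]
gripper_width: 0.0603
finger_force: 0.0
t 3.65 pos [ 0.5049 -0.0045  0.1027] yaw 4.83 tilt [ 0.0011 -0.0003] shift units [ 0.01 -0.05 -0.  ] roll units -0.03
```

```bash
python3 -m handwheel '[[30,0,0,0,0],[10,0,0,0,0],[0,0,0,0,0],[0,0,0,0,0],[0,0,0,0,0],[0,0,0,0,0],[0,0,0,0,0]]' 60; python3 -m handwheel '[[0,0,0,-0.1,0],[0,0,0,-0.2,0],[0,0,0,-0.3,0],[0,0,0,-0.4,0],[0,0,0,-0.5,0],[0,0,0,-0.5,0],[0,0,0,-0.5,0],[0,0,0,-0.5,0],[0,0,0,-0.3,0],[0,0,0,-0.1,0],[0,0,0,0,0],[0,0,0,0,0]]'
```

```text
t: 4.35
tool_pos: [0.5044, -0.0025, 0.1029]
tool_rot: [-3.136, -0.132, -0.001]
ft_force: [0.1, 7.2, 5.8]
gripper_width: 0.0103
finger_force: 58.7
t: 5.55
tool_pos: [0.504, -0.0044, 0.2038]
tool_rot: [3.139, 0.132, -0.001]
ft_force: [-0.3, -0.9, -2.8]
gripper_width: 0.0104
finger_force: 59.0
```

```bash
python3 - <<'E'
from h import *
delta(.498,-.3054,5.5)
C,a=snap('scene','s2.png')
C,b=snap('top','t2.png')
cv2.imwrite('pics/s2b.png',np.hstack([cv2.resize(a[130:290,160:370],(400,305)),cv2.resize(b[150:310,160:440],(400,229))[:305] if 0 else cv2.copyMakeBorder(cv2.resize(b[150:310,160:440],(400,229)),0,76,0,0,cv2.BORDER_CONSTANT)]))
E
```

```text
t 5.55 pos [ 0.504  -0.0044  0.2038] yaw 4.83 tilt [-0.0009 -0.0001] shift units [-1.05  9.98  0.  ] roll units -0.13
```

View pics/s2b.png

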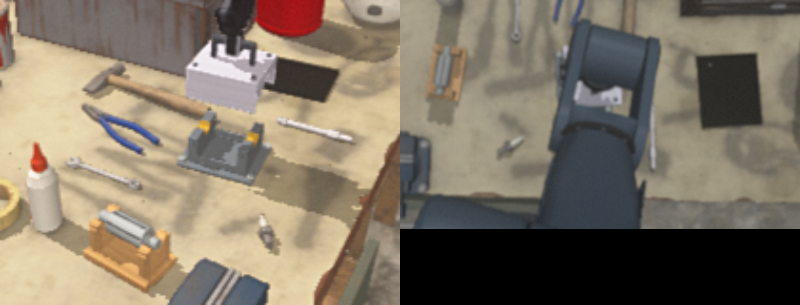

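The scene view shows the cover hanging level from the gripper, with the housing's two saddles now exposed and the mat clear. Next I carry the cover to the mat.

```bash
python3 -m handwheel '[[0,0,0.2,0,0],[0,-0.05,0.5,0,0],[0,-0.1,0.8,0,0],[0,-0.15,1,0,0],[0,-0.15,1,0,0],[0,-0.15,1,0,0],[0,-0.15,1,0,0],[0,-0.1,1,0,0],[0,-0.1,1,0,0],[0,-0.1,1,0,0],[0,-0.1,0.8,0,0],[0,-0.05,0.5,0,0]]'; python3 -m handwheel '[[0,0,0.2,0,0],[0,0,0,0.2,0],[0,0,0,0.4,0],[0,0,0,0.6,0],[0,0,0,0.7,0],[0,0,0,0.7,0],[0,0,0,0.5,0],[0,0,0,0.3,0],[0,0,0,0.1,0],[0,0,0,0,0],[0,0,0,0,0]]';python3 - <<'E'
from h import *
delta(.498,-.3054,5.5)
E
```

```text
t: 6.85
tool_pos: [0.4927, -0.3035, 0.2039]
tool_rot: [3.138, 0.129, -0.0]
ft_force: [-0.3, -0.4, -3.0]
gripper_width: 0.0109
finger_force: 58.9
t: 7.95
tool_pos: [0.4944, -0.3063, 0.0998]
tool_rot: [3.138, 0.133, 0.001]
ft_force: [0.6, 0.8, -1.3]
gripper_width: 0.0108
finger_force: 58.9
t 7.95 pos [ 0.4944 -0.3063  0.0998] yaw 4.87 tilt [ 0.001  -0.0009] shift units [ 0.12 -0.02  0.  ] roll units -0.13
```

Well centred. Now the last 17 mm, slowly, watching the force.

```bash
python3 -m handwheel '[[0,0.1,0,0.15,0],[0,0,0,0.15,0],[0,0,0,0.1,0],[0,0,0,0.06,0],[0,0,0,0.04,0],[0,0,0,0,0],[0,0,0,0,0]]';python3 -m handwheel '[[0,0,0,0.02,0],[0,0,0,0.02,0],[0,0,0,0,0],[0,0,0,0,0]]'
```

```text
t: 8.65
tool_pos: [0.4969, -0.306, 0.0843]
tool_rot: [3.139, 0.133, 0.0]
ft_force: [-1.5, -0.4, -2.6]
gripper_width: 0.0107
finger_force: 58.9
t: 9.05
tool_pos: [0.4969, -0.306, 0.083]
tool_rot: [-3.139, -0.133, 0.0]
ft_force: [0.5, 0.1, -2.2]
gripper_width: 0.011
finger_force: 58.9
```

```bash
python3 -m handwheel '[[0,0,0,0.03,0],[0,0,0,0.03,0],[0,0,0,0,0],[0,0,0,0,0]]'; python3 -m handwheel '[[0,0,0,0.03,0],[0,0,0,0,0],[0,0,0,0,0]]'
```

```text
t: 9.45
tool_pos: [0.497, -0.3059, 0.0827]
tool_rot: [3.138, 0.133, 0.001]
ft_force: [-1.6, 2.1, 6.6]
gripper_width: 0.0109
finger_force: 60.2
t: 9.75
tool_pos: [0.497, -0.3059, 0.0826]
tool_rot: [3.138, 0.133, 0.001]
ft_force: [-2.5, 3.7, 11.5]
gripper_width: 0.0108
finger_force: 60.9
```

```bash
python3 -m handwheel '[[5,0,0,-0.05,0],[20,0,0,0,0],[40,0,0,0,0],[50,0,0,0,0],[50,0,0,-0.3,0],[50,0,0,-0.6,0],[50,0,0,-0.9,0],[50,0,0,-1,0],[50,0,0,-1,0],[60,0,0,-1,0],[60,0,0,-0.5,0],[60,0,0,0,0]]';python3 - <<'E'
from h import *
delta(.5173,.2767,-7.3)
C,a=snap('wrist','w3.png'); C2,b=snap('scene','s3.png')
cv2.imwrite('pics/c3.png',np.hstack([cv2.resize(a,(400,300)),cv2.resize(b[130:290,160:373],(400,300))]))
P=px2w(C,np.argwhere((a.max(2)<45))[:1,::-1],.006)
E
```

```text
t: 10.95
tool_pos: [0.4982, -0.3071, 0.2441]
tool_rot: [3.134, 0.133, 0.008]
ft_force: [0.2, -0.1, -0.2]
gripper_width: 0.0599
finger_force: 0.0
t 10.95 pos [ 0.4982 -0.3071  0.2441] yaw 4.85 tilt [ 0.005  -0.0046] shift units [  2.28 -19.34  -0.09] roll units 2.43
```

View pics/c3.png

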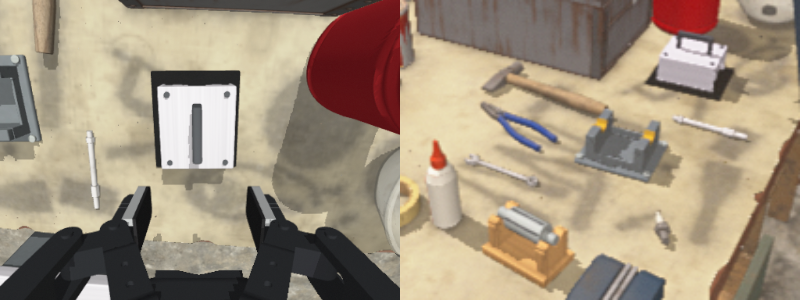

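The wrist view shows the cover upright on the mat, with its plate about (157–236, 85–169) in the left half. The scene view confirms it is standing there and the housing is open. Next I move over the housing for a close look on the way to the rack.

```bash
python3 -m handwheel '[[60,0.05,-0.5,0,0],[70,0.1,-1,0,0],[85,0.1,-1,0,0],[85,0.1,-1,0,0],[85,0.1,-1,0,0],[85,0.1,-1,0,0],[85,0.1,-1,0,0],[85,0.1,-1,0,0],[85,0.1,-1,0,0],[85,0.1,-1,0,0],[85,0,-0.6,0,0],[85,0,0,0,0]]';python3 - <<'E'
from h import *
delta(.5173,.2767,-7.3)
C,a=snap('wrist','w4.png'); print(readout.observe()['tool_rot'],readout.observe()['tool_pos'])
b=a[60:240,150:350]; cv2.imwrite('pics/c4.png',cv2.resize(b,(640,576),interpolation=cv2.INTER_CUBIC))
E
```

```text
t: 12.25
tool_pos: [0.4975, 0.0016, 0.2394]
tool_rot: [-3.137, -0.139, 0.007]
ft_force: [-0.4, 0.2, 0.2]
gripper_width: 0.0848
finger_force: 0.0
t 12.25 pos [0.4975 0.0016 0.2394] yaw 5.06 tilt [-0.0044  0.0018] shift units [ 1.47 -9.08  0.01] roll units 2.47
[-3.13773539 -0.13725319  0.00499152] [4.98198528e-01 1.40107499e-04 2.39652676e-01]
```

View pics/c4.png

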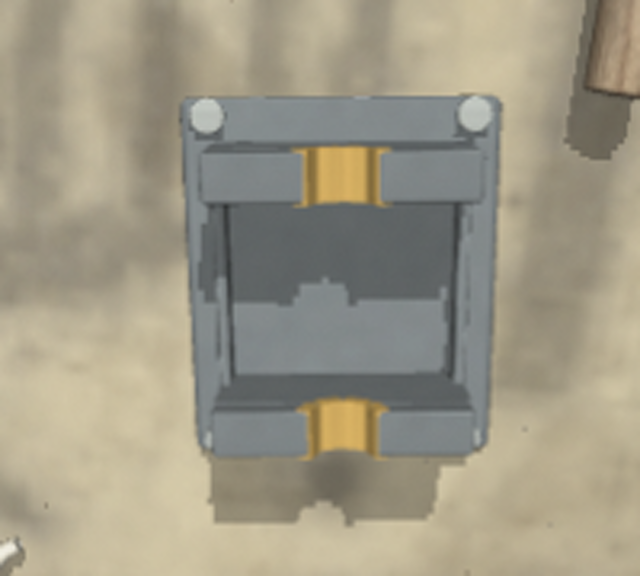

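The crop shows both brass saddles, upper at (341,176) and lower at (342,430). The wall tops span (203–484, 150–201) and (212–474, 410–454).

```bash
python3 - <<'E'
from h import *
for i in range(3): 
    vision.get_image('wrist'); s=readout.observe(); print(s['tool_pos'].round(4),s['tool_rot'].round(4),abs(s['qvel']).max().round(4))
C=cam('wrist')
uv=np.array([(203,150),(484,150),(482,201),(203,201),(215,410),(472,410),(476,454),(212,454)],float)/3.2+[150,60]
W=np.array([(50,44),(50,-44),(34,-44),(34,44),(-34,44),(-34,-44),(-50,-44),(-50,44)])/1000
P=px2w(C,uv,.054)[:,:2]
A=P-P.mean(0);B=W-W.mean(0)
th=np.arctan2((B[:,0]*A[:,1]-B[:,1]*A[:,0]).sum(),(A*B).sum())
Rm=np.array([[np.cos(th),-np.sin(th)],[np.sin(th),np.cos(th)]])
print('housing',P.mean(0),np.degrees(th),((A-B@Rm.T)*1000).round(1).tolist())
S=px2w(C,np.array([(342,150),(342,203),(342,404),(342,456)])/3.2+[150,60],.05)
print('saddle mids',S.round(4).tolist(),S.mean(0)); d=S[0]-S[3]; print(np.degrees(np.arctan2(d[1],d[0])))
delta(.5173,.2767,-7.3)
E
```

```text
[ 0.4988 -0.0009  0.2399] [-3.1384 -0.1353  0.0035] 0.03
[ 0.4992 -0.0016  0.2401] [-3.1386e+00 -1.3350e-01  2.5000e-03] 0.022
[ 0.4994 -0.002   0.2403] [-3.1388e+00 -1.3210e-01  1.7000e-03] 0.0142
housing [ 0.50825768 -0.00556543] 4.955601573811573 [[-0.0, -0.9], [-0.4, 0.8], [0.1, 0.9], [0.4, -0.2], [-0.0, -1.4], [-0.5, 1.3], [0.1, -0.7], [0.3, 0.3]]
saddle mids [[0.5575, -0.0009, 0.05], [0.5413, -0.0023, 0.05], [0.4749, -0.008, 0.05], [0.4563, -0.0096, 0.05]] [ 0.50749855 -0.00520976  0.05      ]
4.94579476026249
t 12.45 pos [ 0.4994 -0.002   0.2403] yaw 4.82 tilt [-0.0011 -0.    ] shift units [ 1.37 -9.21 -0.  ] roll units 2.42
```

```bash
cat > brass.py <<'E'
from h import *
C,a=snap('wrist','w5.png')
hsv=cv2.cvtColor(a,cv2.COLOR_BGR2HSV)
m=cv2.inRange(hsv,(12,110,120),(30,255,255)); m[:60]=0;m[240:]=0;m[:,:150]=0;m[:,350:]=0
n,l,st,c=cv2.connectedComponentsWithStats(m); i=1+np.argsort(-st[1:,4])[:2]; print(st[i],c[i])
P=px2w(C,c[i],.048); print(P.round(4),'seat',P.mean(0).round(4)); d=P[0]-P[1]; d*=np.sign(d[0]); print('yaw',np.degrees(np.arctan2(d[1],d[0])), np.linalg.norm(d))
E
python3 brass.py
```

```text
[[239 108  26  18 398]
 [240 186  27  19 346]] [[252.08040201 116.12311558]
 [252.96531792 194.14450867]]
[[ 0.5479  0.0031  0.048 ]
 [ 0.4649 -0.0046  0.048 ]] seat [ 0.5064 -0.0008  0.048 ]
yaw 5.343554975180519 0.08336858718843626
```

The brass centroids at (252,116) and (253,194) put the seat at about (0.506, −0.001), yaw 5.1°. Now over to the rack.

```bash
python3 -m handwheel '[[85,0.1,-0.5,0,0],[85,0.15,-1,0,0],[85,0.15,-1,0,0],[85,0.15,-1,0,0],[85,0.15,-1,0,0],[85,0.15,-1,0,0],[85,0.15,-1,0,0],[85,0.15,-1,0,0],[85,0.12,-1,0,0],[85,0.1,-0.7,0,0]]';python3 -m handwheel '[[85,0,0,0,0.8],[85,0,0,0,0.8],[85,0,0,0,0.8],[85,0,0,0,0],[85,0,0,0,0],[85,0,0,0,0],[85,0,0,0,0]]'; python3 - <<'E'
from h import *
delta(.5173,.2767,-7.3)
C,a=snap('wrist','w6.png'); print(readout.observe()['tool_pos'])
T=cam('top')
print(px2w(T,np.array([(297,226)])/1.5625,.15),px2w(T,np.array([(306,240)])/1.5625,.0))
E
```

```text
t: 13.5
tool_pos: [0.5178, 0.2777, 0.2406]
tool_rot: [-3.139, -0.132, -0.0]
ft_force: [0.2, 0.1, 1.0]
gripper_width: 0.085
finger_force: 0.0
t: 14.2
tool_pos: [0.5175, 0.2766, 0.2408]
tool_rot: [-3.135, 0.196, -0.0]
ft_force: [0.2, 0.0, 0.6]
gripper_width: 0.0848
finger_force: 0.0
t 14.2 pos [0.5175 0.2766 0.2408] yaw -7.15 tilt [0. 0.] shift units [-0.01 -0.   -0.  ] roll units 0.03
[0.51742064 0.27664398 0.24081916]
[[0.65318992 0.27377249 0.15      ]] [[0.65621515 0.27551672 0.        ]]
```

View pics/w6.png

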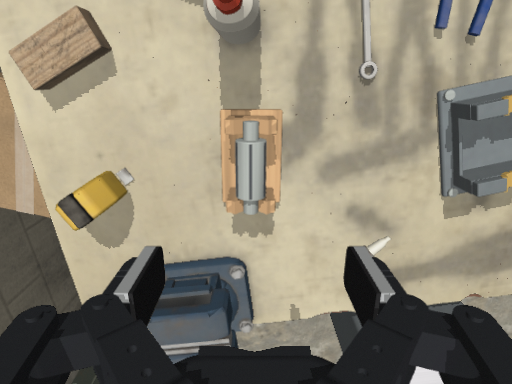

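The rotor's drum runs vertically in the view from about (251,137) to (251,200), with journal ends at (251,121) and (251,213). The glue bottle is at the top, around (232,15), and the vise at the lower left.

```bash
python3 - <<'E'
from h import *
C=cam('wrist'); T=cam('top'); S=cam('scene')
P=px2w(C,[(251,121),(251,213)],.064); d=P[0]-P[1]; print(P.round(4),P.mean(0).round(4),np.degrees(np.arctan2(d[1],d[0])),np.linalg.norm(d))
Q=px2w(C,[(236,168),(266,168)],.062); print(Q.round(4),Q.mean(0))
U=px2w(C,[(222,165),(282,165)],.014); print('rack base',U.round(4),U.mean(0))
for h in (.08,.1,.12,.15,.18,.21): print(h,px2w(C,[(229,3)],h)[0,:2].round(3),px2w(T,np.array([(300,229)])/1.5625,h)[0,:2].round(3),px2w(S,[(179,209)],h)[0,:2].round(3))
delta(P.mean(0)[0],P.mean(0)[1],-7.2)
E
```

```text
[[0.5633 0.2729 0.064 ]
 [0.4682 0.2852 0.064 ]] [0.5158 0.2791 0.064 ] -7.351409545930697 0.09588065742566589
[[0.5183 0.2941 0.062 ]
 [0.5145 0.2639 0.062 ]] [0.51639972 0.27900423 0.062     ]
rack base [[0.5119 0.3142 0.014 ]
 [0.5031 0.2446 0.014 ]] [0.50748323 0.27943397 0.014     ]
0.08 [0.664 0.278] [0.662 0.278] [0.71  0.227]
0.1 [0.659 0.277] [0.658 0.275] [0.691 0.248]
0.12 [0.654 0.277] [0.654 0.272] [0.673 0.268]
0.15 [0.648 0.275] [0.648 0.268] [0.644 0.299]
0.18 [0.641 0.274] [0.642 0.265] [0.616 0.33 ]
0.21 [0.634 0.273] [0.637 0.261] [0.588 0.361]
t 14.25 pos [0.5174 0.2766 0.2408] yaw -7.15 tilt [0. 0.] shift units [-0.06 -0.07  0.  ] roll units 0.01
```

```bash
python3 -m handwheel '[[70,-0.06,-0.07,0.3,0],[60,0,0,0.7,0],[60,0,0,0.9,0],[60,0,0,0.9,0],[60,0,0,0.9,0],[60,0,0,0.9,0],[60,0,0,0.7,0],[60,0,0,0.5,0],[60,0,0,0.3,0],[60,0,0,0.16,0],[60,0,0,0.1,0],[60,0,0,0,0]]'; python3 -m handwheel '[[60,0,0,0,0],[40,0,0,0,0],[30,0,0,0,0],[20,0,0,0,0],[20,0,0,0,0],[20,0,0,0,0],[20,0,0,0,0]]' 60;  python3 -c "
from h import *
delta(.5158,.279,-7.2)"
```

```text
t: 15.45
tool_pos: [0.5162, 0.2793, 0.0504]
tool_rot: [-3.135, 0.196, -0.001]
ft_force: [-0.5, -0.5, -0.3]
gripper_width: 0.06
finger_force: 0.0
t: 16.15
tool_pos: [0.5165, 0.2805, 0.051]
tool_rot: [-3.133, 0.197, -0.003]
ft_force: [-0.6, 4.6, 4.0]
gripper_width: 0.0308
finger_force: 59.0
t 16.15 pos [0.5165 0.2805 0.051 ] yaw -7.19 tilt [0.0024 0.0023] shift units [-0.02  0.05 -0.  ] roll units 0.0
```

```bash
python3 -m handwheel '[[20,0,0,-0.1,0],[20,0,0,-0.2,0],[20,0,0,-0.4,0],[20,0,0,-0.6,0],[20,0,0,-0.7,0],[20,0,0,-0.7,0],[20,0,0,-0.7,0],[20,0,0,-0.5,0],[20,0,0,-0.3,0],[20,0,0,-0.1,0],[20,0,0,0,0]]'; python3 -m handwheel '[[20,0,0,0,-0.3],[20,0,0,0,-0.5],[20,0,0,0,-0.6],[20,0,0,0,-0.6],[20,0,0,0,-0.4],[20,0,0,0,-0.06],[20,0,0,0,0],[20,0,0,0,0],[20,0,0,0,0]]';  python3 -c "
from h import *
delta(.506,-.0005,5.1)"
```

```text
t: 17.25
tool_pos: [0.5156, 0.2789, 0.1792]
tool_rot: [3.135, -0.196, -0.0]
ft_force: [0.4, -0.5, -3.8]
gripper_width: 0.0302
finger_force: 59.6
t: 18.15
tool_pos: [0.5157, 0.2791, 0.1788]
tool_rot: [3.138, 0.141, -0.001]
ft_force: [0.1, -0.2, -4.2]
gripper_width: 0.0303
finger_force: 59.6
t 18.15 pos [0.5157 0.2791 0.1788] yaw 5.14 tilt [-0.0004 -0.0001] shift units [-1.16  9.25  0.  ] roll units 0.01
```

```bash
python3 -m handwheel '[[20,-0.06,0.4,0,0],[20,-0.1,0.8,0,0],[20,-0.13,1,0,0],[20,-0.13,1,0,0],[20,-0.13,1,0,0],[20,-0.13,1,0,0],[20,-0.13,1,0,0],[20,-0.13,1,0,0],[20,-0.13,1,0,0],[20,-0.1,0.7,0,0],[20,-0.06,0.35,0,0],[20,0,0,0,0]]'; python3 -m handwheel '[[20,0,0,0.5,0],[20,0,0,0.8,0],[20,0,0,0.7,0],[20,0,0,0.5,0],[20,0,0,0.2,0],[20,0,0,0,0],[20,0,0,0,0],[20,0,0,0,0]]'
python3 - <<'E'
from h import *
delta(.506,-.0005,5.1)
C,a=snap('wrist','w7.png'); S,b=snap('scene','s7.png')
cv2.imwrite('pics/c7.png',np.hstack([cv2.resize(a[80:320,150:350],(400,480),interpolation=cv2.INTER_CUBIC),cv2.resize(b[170:270,230:313],(398,480),interpolation=cv2.INTER_CUBIC)]))
E
```

```text
t: 19.35
tool_pos: [0.5039, -0.002, 0.1792]
tool_rot: [3.138, 0.137, 0.0]
ft_force: [-0.4, 0.0, -3.4]
gripper_width: 0.0303
finger_force: 59.8
t: 20.15
tool_pos: [0.5046, -0.0004, 0.0989]
tool_rot: [3.138, 0.141, 0.003]
ft_force: [0.4, 0.7, -4.2]
gripper_width: 0.0302
finger_force: 59.9
t 20.15 pos [ 5.046e-01 -4.000e-04  9.890e-02] yaw 5.16 tilt [ 0.0019 -0.0003] shift units [0.05 0.01 0.  ] roll units 0.01
```

View pics/c7.png

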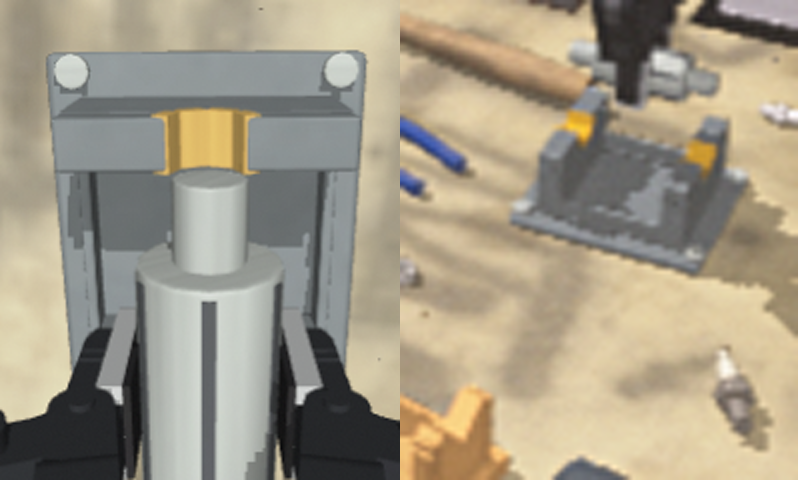

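The wrist crop (×2) shows the journal centred at column ~209 and the brass saddle at ~207, so they are nearly aligned. I'll compute the remaining offset.

```bash
python3 - <<'E'
from h import *
C=cam('wrist'); s=readout.observe(); M=R.from_rotvec(s['tool_rot']).as_matrix()
f=lambda uv,z:((px2w(C,np.array(uv,float)/2+[150,80],z)-s['tool_pos'])@M*1000).round(1)
print(s['tool_pos'])
print('journal sides',f([(174,225),(245,225)],.106))
print('journal end top',f([(209,173)],.114))
print('drum sides',f([(137,290),(283,290)],.11))
print('saddle rim',f([(163,115),(163,172),(249,115),(249,172)],.054))
print('wall top',f([(55,117),(362,117),(358,171),(55,171)],.054))
print('base far corners',f([(48,53),(365,53)],.008))
E
```

```text
[ 0.50450942 -0.00057568  0.09883435]
journal sides [[36.4 -6.2 -7.1]
 [36.4  8.7 -7.1]]
journal end top [[ 49.7   1.2 -15.1]]
drum sides [[ 23.3 -14.  -11.1]
 [ 23.3  16.7 -11.1]]
saddle rim [[ 51.1 -11.7  44.9]
 [ 34.6 -12.1  44.9]
 [ 51.1  12.5  44.9]
 [ 34.6  12.8  44.9]]
wall top [[ 50.6 -42.2  44.9]
 [ 50.6  44.4  44.9]
 [ 34.9  44.4  44.9]
 [ 35.  -43.3  44.9]]
base far corners [[ 65.2 -54.2  90.9]
 [ 65.2  55.1  91. ]]
```

```bash
python3 -m handwheel '[[20,-0.03,-0.025,0.2,0],[20,0,0,0.4,0],[20,0,0,0.4,0],[20,0,0,0.3,0],[20,0,0,0.15,0],[20,0,0,0.1,0],[20,0,0,0,0],[20,0,0,0,0],[20,0,0,0,0]]'; python3 -m handwheel '[[20,0,0,0.05,0],[20,0,0,0.05,0],[20,0,0,0.03,0],[20,0,0,0,0],[20,0,0,0,0],[20,0,0,0,0]]'
```

```text
t: 21.15
tool_pos: [0.5031, 0.0001, 0.0518]
tool_rot: [3.138, 0.141, 0.001]
ft_force: [0.5, -0.2, -3.4]
gripper_width: 0.0304
finger_force: 59.9
t: 21.75
tool_pos: [0.5031, 0.0001, 0.0476]
tool_rot: [3.138, 0.141, 0.0]
ft_force: [2.2, 0.7, -3.8]
gripper_width: 0.0303
finger_force: 59.9
```

```bash
python3 -m handwheel '[[20,0,0,0.04,0],[20,0,0,0.04,0],[20,0,0,0,0],[20,0,0,0,0]]'; python3 -m handwheel '[[20,0,0,0.03,0],[20,0,0,0.03,0],[20,0,0,0,0],[20,0,0,0,0]]'
```

```text
t: 22.15
tool_pos: [0.5031, 0.0001, 0.0451]
tool_rot: [3.138, 0.141, 0.0]
ft_force: [1.0, -0.2, -4.0]
gripper_width: 0.0301
finger_force: 59.9
t: 22.55
tool_pos: [0.5031, 0.0001, 0.0449]
tool_rot: [3.138, 0.141, 0.002]
ft_force: [-1.4, 0.9, 9.8]
gripper_width: 0.0301
finger_force: 61.5
```

Contact came at the expected seat height with almost no side force. Releasing, then rising straight up.

```bash
python3 -m handwheel '[[26,0,0,-0.03,0],[32,0,0,0,0],[38,0,0,0,0],[50,0,0,0,0],[50,0,0,0,0],[50,0,0,-0.2,0],[50,0,0,-0.6,0],[50,0,0,-1,0],[50,0,0,-1,0],[50,0,0,-1,0],[50,0,0,-1,0],[50,0,0,-1,0]]' 20; python3 -m handwheel '[[50,0,0,-0.4,0],[50,0,0,0,0],[50,0,0,0,0],[50,0,0,0,0],[50,0,0,0,0]]'
python3 - <<'E'
from h import *
C,a=snap('wrist','w8.png'); S,b=snap('scene','s8.png')
cv2.imwrite('pics/c8.png',np.hstack([cv2.resize(a[60:240,150:350],(444,400),interpolation=cv2.INTER_CUBIC),cv2.resize(b[140:260,230:330],(333,400),interpolation=cv2.INTER_CUBIC)]))
E
```

```text
t: 23.75
tool_pos: [0.5025, 0.0002, 0.2199]
tool_rot: [-3.138, -0.141, 0.0]
ft_force: [0.8, 0.1, -0.7]
gripper_width: 0.0499
finger_force: 0.0
t: 24.25
tool_pos: [0.5022, 0.0003, 0.2291]
tool_rot: [-3.138, -0.141, 0.004]
ft_force: [-0.6, 0.1, 0.1]
gripper_width: 0.0505
finger_force: 0.0
```

View pics/c8.png

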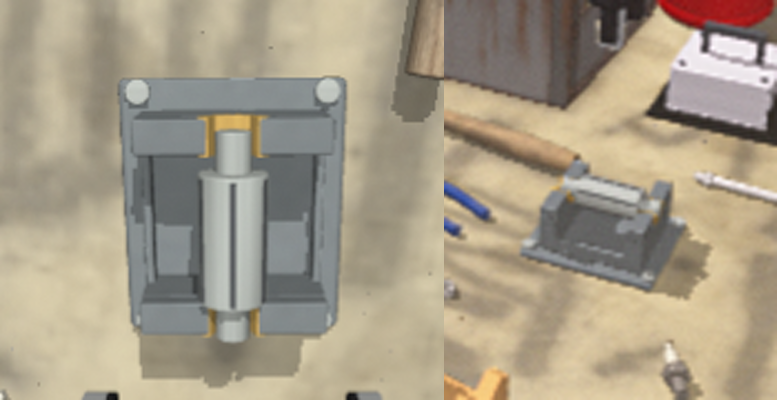

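The wrist crop shows the rotor lying in both saddles: the far journal end at (235,131), the near end at (233,341), and the drum from row 172 to 308. It looks a little towards −x, so I'll measure it.

```bash
python3 - <<'E'
from h import *
C=cam('wrist'); s=readout.observe(); M=R.from_rotvec(s['tool_rot']).as_matrix()
f=lambda uv,z:((px2w(C,np.array(uv,float)/2.222+[150,60],z)-s['tool_pos'])@M*1000).round(1)
print('journal far end top, near end top/mid',f([(235,131)],.0598),f([(233,341)],.0518),f([(233,330)],.0598))
print('drum sides, far/near',f([(199,240),(267,240)],.056),f([(233,172)],.064),f([(233,308)],.064))
print('walls far outer, far inner, near inner(low), near outer',f([(134,117),(334,117)],.054),f([(134,156),(334,156)],.054),f([(140,307),(330,307)],.054),f([(140,333),(330,333)],.054))
print('journal lateral',f([(218,150),(250,150)],.055),f([(217,330),(248,330)],.055),'saddles',f([(198,150),(268,150)],.054),f([(208,330),(260,330)],.054))
E
```

```text
journal far end top, near end top/mid [[ 48.5   2.6 169.5]] [[-51.    1.8 177.7]] [[-42.1   1.8 169.7]]
drum sides, far/near [[-1.000e-01 -1.350e+01  1.734e+02]
 [-1.000e-01  1.700e+01  1.734e+02]] [[ 31.8   1.7 165.3]] [[-29.7   1.7 165.4]]
walls far outer, far inner, near inner(low), near outer [[ 53.9 -40.7 175.3]
 [ 53.9  45.1 175.2]] [[ 37.2 -41.4 175.3]
 [ 37.2  45.8 175.3]] [[-32.9 -41.6 175.5]
 [-32.9  47.  175.4]] [[-46.  -42.2 175.5]
 [-46.   47.6 175.4]]
journal lateral [[ 39.9  -4.8 174.3]
 [ 39.9   9.1 174.3]] [[-44.   -5.8 174.5]
 [-44.    8.8 174.5]] saddles [[ 39.8 -13.5 175.3]
 [ 39.8  17.  175.3]] [[-44.4 -10.  175.5]
 [-44.4  14.5 175.5]]
```

The rotor is about 2 mm off along its axis (7 mm allowed) and centred across, resting in both saddles. The cover is on the mat and the gripper is clear, so I'm handing in.

```bash
python3 -c "
from h import *
print(workorder.finish_job())"
```

```text
the job is handed in; nothing more can be done
None
```

The job is handed in at about 24 s; no verdict came back. In the last pictures the cover stands upright on the mat, the rotor rests in both saddles (about 2 mm off along its axis), and I saw no tools moved.

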